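Slide the shoe horn out over the crate's end, ready to take

ROBOT

A 6-joint arm with a two-finger parallel gripper is mounted at the origin on the work surface. World frame = base frame: x ahead of the robot, y to its left, z up, the work surface at z = 0. Lengths are in m, angles in degrees, forces in N, time in s.
With the tool pointing down it reaches from about 0.4 to 0.825 m from the base axis. Payload 7 kg.
Tool frame: the origin (TCP) lies midway between the tips of the shut fingers; the grasp point (between the pads) lies 19 mm behind it (ctrl.grasp_offset is the distance from the TCP to the grasp point, in m); z points along the fingers, x is the direction in which the jaws open and shut, and the axes are right-handed (so a half turn about z gives the same grasp; the last joint's range is limited). The gripper opens to 88 mm and grips with 3 to 60 N. Pads are 19 mm wide; open, the fingers measure 130 mm over their backs; the gripper's body (78 mm by 193 mm) begins 47 mm behind the grasp point.
Start: joints at [81.251, 20.546, 0.682, 0, -70.136, -16.507], TCP at [0.288, 0.61, 0.227] pointing down, gripper open.
Joint ranges: [-176.03, 176.03], [-82.01, 121.73], [-58.28, 71.71], [-173.87, 95.51], [-174.79, -0.11], [-173.66, 173.66]. Speed limits (degrees/s): [136.94, 136.94, 172.46, 180, 180, 180].

INTERFACE

Orientations are given as [roll, pitch, yaw] about the fixed x, y, z axes, in that order (R = Rz(yaw) Ry(pitch) Rx(roll)).
In Python, from plant import sensors, snapshot, order, ctrl gives the robot as it stands.
- The arm moves only by the tool send_rows, never from a script. Its argument "commands" is a list of rows, each a list of 3 entries, a list of its own where there are three numbers: the closure, from 0 (fully open) to 1 (shut), then the shift along the world's x, y, z in units of 0.25 m (1.0 is 0.25 m), then the turn, a rotation vector about the world's x, y, z in units of 360 degrees (1.0 is 360 degrees). In form: [[hand, [x, y, z], [ax, ay, az]], ...]. A call has 1 to 12 rows; each row shifts and turns the pose as measured when the row begins; what a row does not reach is not made up. A row lasts 1/10 s, in which the tool goes at most 50 mm and 8.59 degrees, less where a joint would pass 70% of its speed; a pose out of reach is approached as far as the arm can. A call with a number of a shift or a turn outside -1 to 1 is refused whole. A call with a gripper value outside its range is refused whole. The fingers move at their own pace and stop on an object; the grip force is fixed at half the most. Time passes only in rows, so rows that do not move let the fingers close. It gives the time, the measured TCP pose, the force and the opening at its end, in the units of the state.
- sensors.get_obs(): the state, without advancing time (a new reading comes with each control period).
- snapshot(name): name is "scene" or "side" or "wrist"; returns a dict with "color" (420x560x3 uint8, blue, green, red), "z_map" (420x560 float32, m along the optical axis (not along the pixel's ray), 0 where there is no reading), "mtx" (3x3 intrinsics, pixels), "xyz" and "attitude" of the camera in the world. Camera axes: x right, y down, z forward; pixel columns grow to the right and rows downward; lengths in m; the calibration is good to about 2 mm. A picture is of the moment at which its call begins.
- order.close_job(): hands the job in, once; it reports no verdict.
The state is a dict: "clock": time; "joint_pos": joint angles; "qvel": joint speeds; "tau": joint torques, N m; "tool_pos": TCP position; "orientation": TCP orientation; "force": force on the tool from outside, world axes, zero at the start; "moment": the same for the moment, N m; "opening": finger opening in m.
Only numpy, scipy, OpenCV 4.12 (cv2) and the standard library are available. Lean on these libraries where they do the work, as an engineer would, in place of code of your own. Each camera call takes 0.05 s, during which the arm holds its last target.

TASK

The steel shoe horn lies flat on top of the pine crate, where nobody can get a thumb under it, and the black polish tin on the crate stands between its handle and the crate's end. Push the tin aside on the crate top, leaving it standing there with a finger's width or more between it and the shoe horn, and slide the shoe horn along until about 4 cm of its handle sticks straight out past the end of the crate that the handle points to. Only push with the fingers: pick nothing up, do not shove the tin with the shoe horn, let nothing fall, and leave everything else where it is.

Things in the scene. Friction and masses are not known exactly. Their poses are not given: they have to be found in the camera images.
- crate: Pine crate lying on its side, fixed: 260 mm (its x) by 380 mm (its y), 180 mm high; its top is one smooth level face. Origin: centre of its underside.
- crate_edge (a point): Middle of the upper edge of the crate end that the shoe horn's handle points to, level with the top face. Its y points out past this end, square to the edge (y above 0 is beyond the edge), x along the edge away from the robot's side, z up. In this frame the top face spans x -130 to 130 mm, y -380 to 0 mm.
- shoe_horn: Loose steel shoe horn lying hollow side down, 170 mm long, about 80 g; slides freely. Origin: middle of its length, level with its underside; x runs to the handle end, z up. Blade: an arch narrowing towards the handle; its end (x = -85 mm) is straight and square, 45 mm wide, 10 mm high at the middle. Handle: flat, 22 mm wide, 3 mm thick. It balances near its middle, a little to the blade's side.
- horn_tip (a point): The end of the shoe horn's handle, on its centre line, 85 mm ahead of the origin, 1.5 mm above its underside.
- polish_tin: Flat black polish tin, closed, a loose disc 68 mm in diameter and 22 mm high, about 90 g, on the crate top between the shoe horn's handle and the crate's end. Origin: centre of its underside. There is free room for it on the far side of the crate top (+x of crate_edge), too little on the robot's side.
- egg_cup: White ceramic egg cup, 49 mm in diameter, 60 mm high, on the far side of the crate top near the end away from the tin; leave it standing. Origin: centre of its foot.
- round_brush: Round polish brush standing on its black bristles, 52 mm in diameter, 64 mm high with its wooden knob, on the far side of the crate top; leave it standing. Origin: centre of its underside.
- panel_hole (a point): Finger hole of the plywood panel that slides across the crate's open side (far from the robot, below the top). Leave it.
- shoe_brush: Wooden shoe brush, 172 by 58 by 42 mm, on the bench to the robot's left. Leave it. Origin: centre of its underside.
- brown_tin: Brown polish tin, 68 mm across and 22 mm high, on the bench to the left of the crate (not the black one). Leave it. Origin: centre of its underside.
- cream_jar: Amber jar of cream, 52 mm across, 55 mm high, on the bench to the right. Leave it. Origin: centre of its underside.
- shoe_tree: Wooden shoe tree, about 250 mm long, 58 mm high, lying on the bench to the right. Leave it. Origin: underside, near its middle.
Mind the look-alikes: they are no part of the job. There is more than one size of the shoe_horn; the one meant has the size given above. Leave any purple look-alike of the polish_tin alone.

How it is judged (in metres and radians):
At the end, for the whole second after the job is handed in: The shoe horn lies flat on the crate top, at rest, with its handle end 30 to 50 mm beyond the edge and within 0.2 rad of square to it; the black tin stands flat on the crate top, at rest, clear of the shoe horn and at least 57 mm (tin centre) to the side of its centre line (y of horn_tip in the frame of crate_edge between 0.03 and 0.05 m and x of horn_tip in the frame of crate_edge between -0.13 and 0.13 m and angle between the x axis of shoe_horn and the y axis of crate_edge, either way round below 0.2 rad and angle between each of shoe_horn, polish_tin's own z axis and vertical below 0.06 rad and z of shoe_horn in the frame of crate_edge between -0.004 and 0.004 m and linear speed of each of shoe_horn, polish_tin below 0.01 m/s and z of polish_tin in the frame of crate_edge between -0.004 and 0.004 m and (y of polish_tin in the frame of shoe_horn above 0.057 m or y of polish_tin in the frame of shoe_horn below -0.057 m) and contact force between polish_tin and shoe_horn below 0.05 N); the robot touches nothing.
It fails at once if the shoe horn is lifted, tipped or falls (z of shoe_horn in the frame of crate_edge above 0.012 m or z of horn_tip in the frame of crate_edge above 0.025 m or z of any of horn_tip, shoe_horn in the frame of crate_edge below -0.02 m).
It fails at once if the black tin is lifted, tipped or knocked off the crate (z of polish_tin in the frame of crate_edge above 0.012 m or z of polish_tin in the frame of crate_edge below -0.012 m or angle between polish_tin's own z axis and vertical above 0.4 rad).
It fails at once if the tin is shoved with the shoe horn (contact force between polish_tin and shoe_horn above 0.3 N).
It fails at once if the egg cup or the round brush on the crate is moved by more than 20 mm or tipped (distance of any of egg_cup, round_brush from where it was at the start of the episode above 0.02 m or angle between any of egg_cup, round_brush's own z axis and vertical above 0.3 rad).
It fails at once if something else on the bench or the sliding panel is moved by more than 20 mm or tipped (distance of any of panel_hole, shoe_brush, brown_tin, cream_jar, shoe_tree from where it was at the start of the episode above 0.02 m or angle between any of shoe_brush, brown_tin, cream_jar, shoe_tree's own z axis and vertical above 0.3 rad).
It also fails if it takes over 54 s, if anything falls off the work surface, if the arm or the gripper's body presses on something with over 40 N, if the wrist force passes 120 N, or if a joint passes its speed limit or range.

## Working session

There is one attempt and no reset: what is moved stays moved. The work goes in short steps, Python scripts to look and compute and a tool call to move; the robot and the scene stay as the last step left them, time stands still between calls to the robot, and variables do not carry over. Pictures are saved under pics/ and viewed, and the job is handed in when it is done.

Besides the shell and the picture viewer there is one more tool, called as name(argument=value, ...) on one line, values as JSON. send_rows: Moves the arm, as the interface text tells. Its arguments: {"type":"object","properties":{"commands":{"type":"array","items":{"type":"array"}}},"required":["commands"]}

```bash
mkdir -p pics; ls; cat > h.py <<'E'
import numpy as np, cv2
from plant import sensors, snapshot, order, ctrl
from scipy.spatial.transform import Rotation as R
def rot(a):
    a=np.array(a)
    if a.shape==(3,3): return a
    if a.size==4: return R.from_quat(a).as_matrix()
    return R.from_euler('xyz',a,degrees=True).as_matrix()
def cast(s,u,v,z):
    M=rot(s['attitude']); d=M@np.linalg.inv(s['mtx'])@np.array([u,v,1.]); c=np.array(s['xyz'])
    return c+d*(z-c[2])/d[2]
def pts(s):
    h,w=s['z_map'].shape; u,v=np.meshgrid(np.arange(w),np.arange(h)); Z=s['z_map']
    P=np.stack([u,v,np.ones_like(u)],-1)@np.linalg.inv(s['mtx']).T*Z[...,None]
    return P@rot(s['attitude']).T+np.array(s['xyz'])
def proj(s,p):
    q=s['mtx']@(rot(s['attitude']).T@(np.array(p)-np.array(s['xyz']))); return q[:2]/q[2]
E
python3 - <<'E'
from h import *
import pickle
o=sensors.get_obs(); print(o)
for n in ("scene","side","wrist"):
    s=snapshot(n); print(n,s['xyz'],s['attitude'],s['mtx'].tolist()); cv2.imwrite(f'pics/{n}0.png',s['color']); pickle.dump(s,open(f'{n}0.pkl','wb'))
E
```

```text
pics
{'clock': 0.0, 'joint_pos': array([ 8.12519500e+01,  2.05911005e+01,  6.32038608e-01, -1.99805584e-02,
       -7.01360975e+01, -1.65069152e+01]), 'qvel': array([-0.00944471, -0.06538785,  0.07044333,  0.06187276, -0.07182557,
        0.071034  ]), 'tau': array([ 1.88911377e-03, -5.82719994e+01,  2.93042582e+01,  6.99693426e+00,
        6.73938019e-03, -1.76447916e-04]), 'tool_pos': array([0.28780025, 0.61000942, 0.22561373]), 'orientation': array([-1.79990968e+02, -9.65746642e-02, -1.15261778e+02]), 'force': array([0.41732455, 0.75437797, 0.05299768]), 'moment': array([ 0.0092518 , -0.03511354,  0.0887913 ]), 'opening': 0.0876897267280735}
scene [1.4228468  0.24407978 1.14819146] [-137.45275949    0.94100394  107.49066737] [[452.89668187636886, 0.0, 276.45839896056907], [0.0, 452.89668187636886, 209.74823388290318], [0.0, 0.0, 1.0]]
side [ 0.35399408 -1.11234134  0.94733401] [-126.77162942    0.46868767   -9.63457746] [[484.7297521132143, 0.0, 279.367381368457], [0.0, 484.7297521132143, 212.06299561849326], [0.0, 0.0, 1.0]]
wrist [0.36278119 0.57426726 0.38368393] [ 1.62233477e+02 -4.00195990e-02 -1.15221354e+02] [[315.24803250593186, 0.0, 280.4465069624201], [0.0, 315.24803250593186, 208.0329099223969], [0.0, 0.0, 1.0]]
```

View pics/scene0.png

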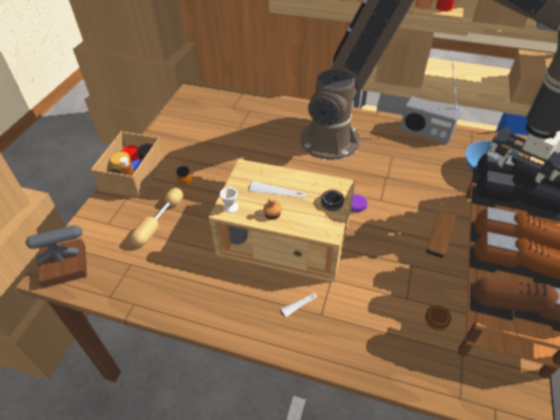

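View pics/side0.png

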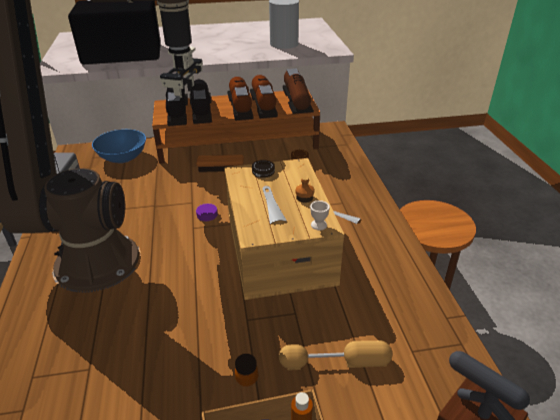

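View pics/wrist0.png

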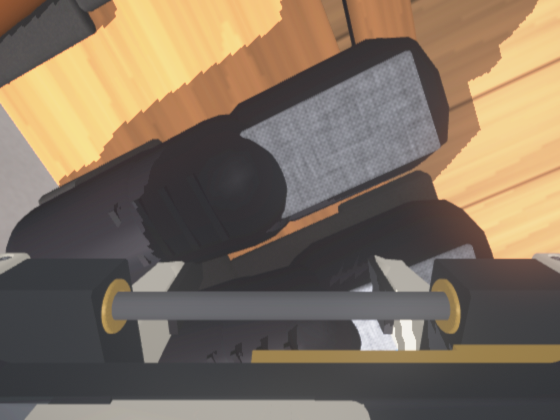

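Scene view: crate with the horn at (250–305, 190), its handle pointing right to the black tin (332,200). The egg cup is at (230,198) and the brush at (273,208). A small look-alike horn lies on the bench at (300,304), and a purple tin at (358,203). The side view shows the same layout. Next I measure.

```bash
cat > meas.py <<'E'
from h import *
import sys
def run(tag, names=("scene","side")):
  for n in names:
    s=snapshot(n); P=pts(s); z=P[...,2]; c=s['color'].astype(int)
    top=(abs(z-.18)<.004)&(P[...,0]>.3)&(P[...,0]<.9)&(abs(P[...,1])<.35)
    k,lab,st,_=cv2.connectedComponentsWithStats(top.astype(np.uint8)); i=1+st[1:,4].argmax(); t=lab==i
    r=cv2.minAreaRect(P[t][:,:2].astype(np.float32)); print(n,'top z',np.median(z[t]),'rect',r, cv2.boxPoints(r).round(3).tolist())
    hull=np.zeros(top.shape,np.uint8); ys,xs=np.where(t); cv2.fillConvexPoly(hull,cv2.convexHull(np.stack([xs,ys],1)),1)
    hsv=cv2.cvtColor(s['color'],cv2.COLOR_BGR2HSV)
    big=cv2.dilate(hull,np.ones((15,15)))
    for nm,m in (('horn',(hsv[...,1]<75)&(hsv[...,2]>110)),('black',(hsv[...,2]<70))):
      m=(m&(big>0)).astype(np.uint8); k,lab,st,ce=cv2.connectedComponentsWithStats(m)
      for j in range(1,k):
        if st[j,4]<60: continue
        v=lab==j; yy,xx=np.where(v); zz=z[v]
        zp=.185 if nm=='horn' else .202
        Q=np.array([cast(s,a,b,zp)[:2] for a,b in zip(xx,yy)],np.float32)
        rr=cv2.minAreaRect(Q); print(' ',nm,st[j].tolist(),'z med %.3f max %.3f'%(np.median(zz),zz.max()),'rect',np.round(rr[0],4),np.round(rr[1],4),round(rr[2],1),cv2.boxPoints(rr).round(3).tolist())
    hi=(z>.195)&(z<.26)&(big>0); k,lab,st,ce=cv2.connectedComponentsWithStats(hi.astype(np.uint8))
    for j in range(1,k):
        if st[j,4]<30: continue
        q=P[lab==j]; print('  high',st[j].tolist(),'c',q.mean(0).round(3),'zmax',q[:,2].max().round(3),'lo',q.min(0).round(3),'hi',q.max(0).round(3))
    x0,y0,w,h=cv2.boundingRect(hull); im=s['color'][max(0,y0-25):y0+h+25,max(0,x0-25):x0+w+25]
    f=min(800/im.shape[1],600/im.shape[0]); cv2.imwrite(f'pics/{n}_{tag}.png',cv2.resize(im,None,fx=f,fy=f,interpolation=cv2.INTER_CUBIC)); print('  crop',x0-25,y0-25,f)
if __name__=='__main__': run(sys.argv[1])
E
python3 meas.py a
```

```text
scene top z 0.18080479067241795 rect ((0.5271320939064026, -0.03144998848438263), (0.2682626247406006, 0.3820067048072815), 1.4606142044067383) [[0.3880000114440918, 0.15600000321865082], [0.39800000190734863, -0.22599999606609344], [0.6660000085830688, -0.21899999678134918], [0.656000018119812, 0.16300000250339508]]
  horn [249, 181, 58, 17, 474] z med 0.185 max 1.148 rect [ 0.502  -0.0589] [0.0459 0.1743] 6.7 [[0.4690000116825104, 0.02500000037252903], [0.48899999260902405, -0.14800000190734863], [0.5350000262260437, -0.14300000667572021], [0.5149999856948853, 0.029999999329447746]]
  horn [219, 187, 20, 26, 382] z med 0.221 max 1.148 rect [ 0.5847 -0.1858] [0.1057 0.0542] 23.6 [[0.5249999761581421, -0.18199999630451202], [0.546999990940094, -0.23199999332427979], [0.6439999938011169, -0.1899999976158142], [0.621999979019165, -0.14000000059604645]]
  black [322, 192, 21, 18, 271] z med 0.202 max 0.208 rect [0.5202 0.1112] [0.0586 0.0675] 70.0 [[0.4779999852180481, 0.0949999988079071], [0.5419999957084656, 0.07199999690055847], [0.5619999766349792, 0.12700000405311584], [0.499000012
[... 2287 characters left out ...]
014], [0.5299999713897705, 0.17399999499320984]]
  black [297, 195, 16, 8, 72] z med 0.189 max 0.201 rect [ 0.5899 -0.0814] [0.0304 0.0415] 73.0 [[0.5659999847412109, -0.09000000357627869], [0.6050000190734863, -0.10199999809265137], [0.6140000224113464, -0.0729999989271164], [0.574999988079071, -0.061000000685453415]]
  high [252, 160, 23, 14, 247] c [0.505 0.103 0.201] zmax 0.206 lo [0.472 0.069 0.195] hi [0.539 0.14  0.206]
  high [295, 179, 20, 20, 252] c [ 0.595 -0.056  0.214] zmax 0.245 lo [ 0.572 -0.075  0.196] hi [ 0.624 -0.028  0.245]
  high [310, 201, 20, 22, 331] c [ 0.609 -0.172  0.226] zmax 0.241 lo [ 0.585 -0.197  0.196] hi [ 0.633 -0.143  0.241]
  crop 200 134 4.25531914893617
```

View pics/scene_a.png

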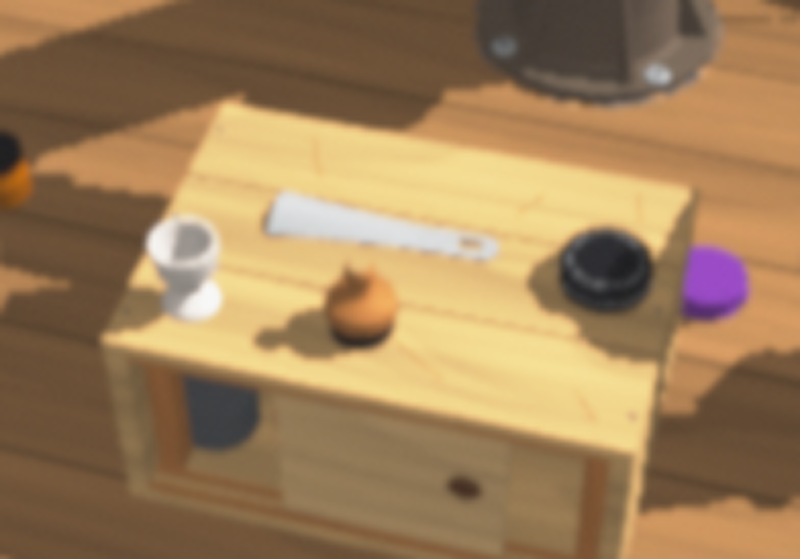

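View pics/side_a.png

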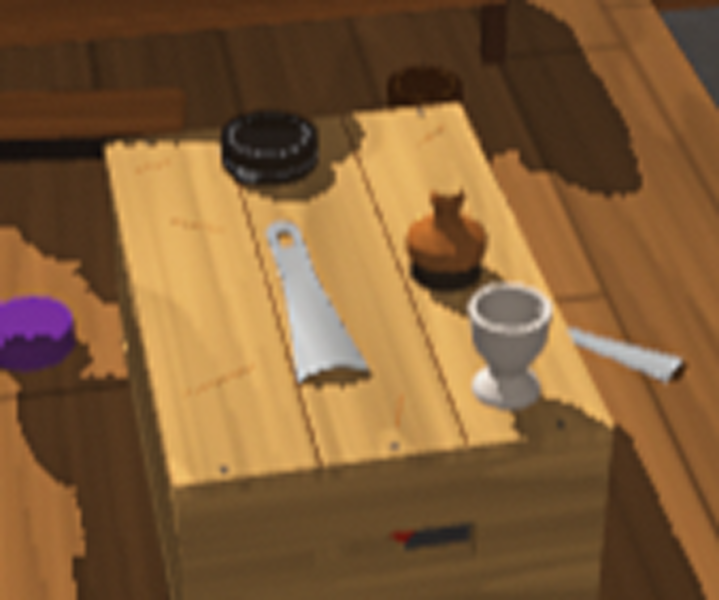

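```bash
cat > horn.py <<'E'
from h import *
def horn(n,box=None):
    s=snapshot(n); hsv=cv2.cvtColor(s['color'],cv2.COLOR_BGR2HSV); P=pts(s)
    m=((hsv[...,1]<85)&(hsv[...,2]>100)).astype(np.uint8)
    k,lab,st,_=cv2.connectedComponentsWithStats(m)
    for j in range(1,k):
        if st[j,4]<150: continue
        yy,xx=np.where(lab==j); Q=np.array([cast(s,a,b,.185)[:2] for a,b in zip(xx,yy)])
        c=Q.mean(0)
        if not(.4<c[0]<.56 and -.15<c[1]<.2): continue
        d=np.linalg.svd(Q-c)[2][0] if len(Q)<3000 else None
        d*=np.sign(d[1]); t=(Q-c)@d; w=(Q-c)@np.array([d[1],-d[0]])
        # midline by slices
        e=np.linspace(t.min(),t.max(),8); mid=[]
        for a,b in zip(e[:-1],e[1:]):
            q=w[(t>=a)&(t<=b)]; mid.append(((a+b)/2,(q.min()+q.max())/2,q.max()-q.min()))
        mid=np.array(mid); f=np.polyfit(mid[1:-1,0],mid[1:-1,1],1); n_=np.array([d[1],-d[0]])
        ax=d+f[0]*n_; ax/=np.linalg.norm(ax)
        A=c+t.min()*d+np.polyval(f,t.min())*n_; B=c+t.max()*d+np.polyval(f,t.max())*n_
        print(n,'len %.3f'%(t.max()-t.min()),'blade',A.round(4),'tip',B.round(4),'ang from +y toward -x deg %.1f'%np.degrees(np.arctan2(-ax[0],ax[1])),'widths',mid[:,2].round(3))
if __name__=='__main__':
    horn('scene'); horn('side'); print(sensors.get_obs()['clock'])
E
python3 horn.py
```

```text
scene len 0.176 blade [ 0.5115 -0.1463] tip [0.5024 0.0295] ang from +y toward -x deg 3.0 widths [0.05  0.046 0.04  0.034 0.03  0.029 0.029]
side len 0.170 blade [ 0.5085 -0.1464] tip [0.4997 0.0239] ang from +y toward -x deg 3.0 widths [0.044 0.037 0.032 0.028 0.023 0.023 0.022]
0.35
```

The horn axis is about 3° from +y and the crate about 1.5°. The tin is at (0.507, 0.106) and the +y edge at y≈0.16. I'll go above the robot side of the tin with the jaws along y.

send_rows(commands=[[0.72,[0,0,0.2],[0,0,0]],[0.72,[0,0,0.2],[0,0,0]],[0.72,[0,0,0],[0,0,0.0234]],[0.72,[0,0,0],[0,0,0.0234]],[0.72,[0,0,0],[0,0,0.0234]],[0.72,[0.05,-0.168,0],[0,0,0]],[0.72,[0.05,-0.168,0],[0,0,0]],[0.72,[0.05,-0.168,0],[0,0,0]],[0.72,[0.05,-0.168,0],[0,0,0]],[0.72,[0.05,-0.168,0],[0,0,0]],[0.72,[0.05,-0.168,0],[0,0,0]]])

```text
clock: 1.45
tool_pos: [0.3621, 0.3524, 0.3262]
orientation: [-179.8, -0.3, -88.8]
force: [1.8, -0.2, 0.8]
opening: 0.0247
```

send_rows(commands=[[0.72,[0.05,-0.168,0],[0,0,0]],[0.72,[0.05,-0.168,0],[0,0,0]],[0.72,[0.05,-0.168,0],[0,0,0]],[0.72,[0.05,-0.168,0],[0,0,0]],[0.72,[0.05,-0.168,0],[0,0,0]],[0.72,[0,0,0],[0,0,0]]])

```text
clock: 2.05
tool_pos: [0.4251, 0.1292, 0.3284]
orientation: [-179.6, -0.1, -88.9]
force: [0.3, 1.1, -0.6]
opening: 0.0241
```

send_rows(commands=[[0.72,[0.05,-0.09,-0.08],[0,0,0]],[0.72,[0,0,-0.15],[0,0,0]],[0.72,[0,0,-0.12],[0,0,0]],[0.72,[0,0,-0.08],[0,0,0]],[0.72,[0,0,0],[0,0,0]],[0.72,[0,0,0],[0,0,0]]])

```text
clock: 2.65
tool_pos: [0.4387, 0.1044, 0.2205]
orientation: [-179.3, 0.1, -89.1]
force: [-0.3, 0.1, 0.3]
opening: 0.0243
```

```bash
python3 - <<'E'
from h import *
s=snapshot('side'); cv2.imwrite('pics/b.png',cv2.resize(s['color'][110:310,180:380],None,fx=3,fy=3)); cv2.imwrite('pics/bw.png',snapshot('wrist')['color'])
o=sensors.get_obs(); print(o['tool_pos'],o['orientation'],o['force'],proj(s,o['tool_pos']))
E
```

```text
[0.43887299 0.10463482 0.22083817] [-179.24157394    0.18864556  -89.13152169] [0.29849728 0.04679601 0.44397942] [240.10202533 162.47470139]
```

View pics/b.png

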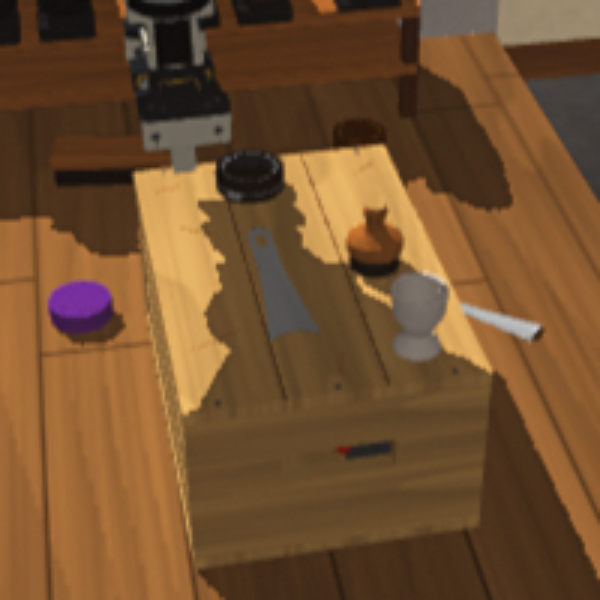

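View pics/bw.png

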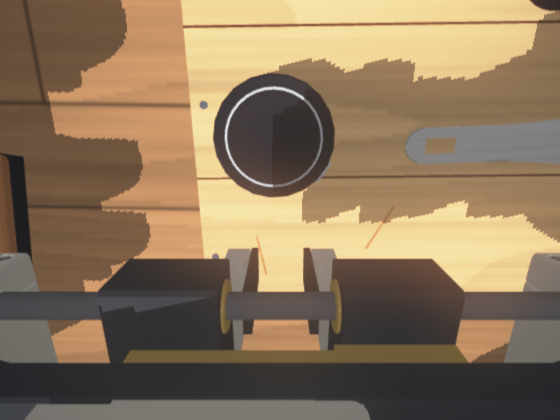

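send_rows(commands=[[0.72,[0,0,-0.07],[0,0,0]],[0.72,[0,0,-0.045],[0,0,0]],[0.72,[0,0,-0.02],[0,0,0]],[0.72,[0,0,0],[0,0,0]],[0.72,[0,0,0],[0,0,0]]])

```text
clock: 3.25
tool_pos: [0.4416, 0.1068, 0.1909]
orientation: [-178.8, 0.4, -89.0]
force: [-0.8, 1.0, 0.7]
opening: 0.0246
```

send_rows(commands=[[0.72,[0.04,0,-0.014],[0,0,0]],[0.72,[0.04,0,0],[0,0,0]],[0.72,[0.04,0,0],[0,0,0]],[0.72,[0.04,0,0],[0,0,0]],[0.72,[0.04,0,0],[0,0,0]],[0.72,[0,0,0],[0,0,0]]])

```text
clock: 3.85
tool_pos: [0.4976, 0.1072, 0.1882]
orientation: [-178.7, 0.5, -89.0]
force: [0.0, 0.4, -0.3]
opening: 0.0248
```

```bash
python3 - <<'E'
from h import *
cv2.imwrite('pics/cw.png',snapshot('wrist')['color'])
o=sensors.get_obs(); print(o['tool_pos'],o['orientation'],o['force'])
E
```

```text
[0.49698087 0.10708466 0.18810036] [-178.7451869     0.45386382  -89.01996671] [ 0.16507676 -0.31396166 -0.34218949]
```

View pics/cw.png

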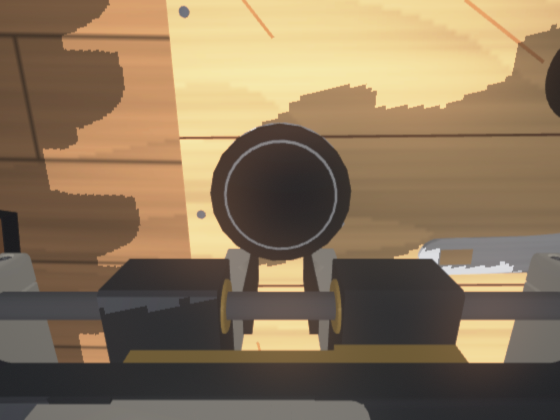

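The tin (281,192) sits seated between the fingertips, upright. I'll continue the push.

send_rows(commands=[[0.72,[0.04,0,0],[0,0,0]],[0.72,[0.04,0,0],[0,0,0]],[0.72,[0.04,0,0],[0,0,0]],[0.72,[0.04,0,0],[0,0,0]],[0.72,[0.03,0,0],[0,0,0]],[0.72,[0.02,0,0],[0,0,0]],[0.72,[0.01,0,0],[0,0,0]],[0.72,[0,0,0],[0,0,0]]])

```text
clock: 4.7
tool_pos: [0.5563, 0.1067, 0.1877]
orientation: [-178.8, 0.4, -89.0]
force: [-0.5, 0.6, 0.6]
opening: 0.0248
```

```bash
python3 - <<'E'
from h import *
cv2.imwrite('pics/dw.png',snapshot('wrist')['color'])
o=sensors.get_obs(); print(o['tool_pos'],o['orientation'],o['force'])
E
python3 meas.py d | grep -E "rect|high"|cut -c1-150; python3 horn.py
```

```text
[0.55620189 0.10676443 0.18770808] [-178.80411199    0.43451297  -89.02877198] [ 0.03916199 -0.78281013  0.42796369]
scene top z 0.1808559795779453 rect ((0.527475893497467, -0.030881986021995544), (0.2672724723815918, 0.3816589117050171), 1.2543284893035889) [[0.389
  horn [321, 176, 27, 19, 237] z med 0.312 max 1.148 rect [0.4514 0.0914] [0.1008 0.0468] 59.2 [[0.4059999883174896, 0.05999999865889549], [0.44600000
  horn [249, 180, 61, 19, 472] z med 0.186 max 1.148 rect [ 0.5121 -0.0538] [0.1854 0.0484] 88.5 [[0.48500001430511475, -0.1459999978542328], [0.53399
  horn [220, 187, 18, 26, 376] z med 0.221 max 1.148 rect [ 0.5848 -0.1858] [0.1044 0.0511] 20.9 [[0.5270000100135803, -0.18000000715255737], [0.54500
  black [294, 172, 14, 19, 165] z med 0.297 max 1.148 rect [0.4661 0.0027] [0.0807 0.0329] 7.1 [[0.42399999499320984, 0.014000000432133675], [0.428000
  black [334, 195, 12, 11, 79] z med 0.278 max 1.148 rect [0.5118 0.1289] [0.0258 0.0463] 87.1 [[0.4880000054836273, 0.11699999868869781], [0.53399997
  black [313, 212, 22, 21, 358] z med 0.203 max 0.209 rect [0.6055 0.1063] [0
[... 1701 characters left out ...]
 0.013 0.195] hi [0.63  0.124 0.26 ]
  high [295, 179, 20, 20, 255] c [ 0.595 -0.056  0.214] zmax 0.243 lo [ 0.573 -0.073  0.195] hi [ 0.624 -0.025  0.243]
  high [310, 201, 20, 22, 331] c [ 0.609 -0.172  0.226] zmax 0.242 lo [ 0.586 -0.199  0.195] hi [ 0.632 -0.147  0.242]
scene len 0.156 blade [0.4733 0.0862] tip [0.3309 0.1501] ang from +y toward -x deg 65.8 widths [0.067 0.099 0.094 0.067 0.032 0.028 0.018]
scene len 0.185 blade [ 0.5112 -0.1462] tip [0.5029 0.0391] ang from +y toward -x deg 2.6 widths [0.051 0.046 0.041 0.034 0.031 0.037 0.027]
side len 0.170 blade [ 0.5085 -0.1463] tip [0.4997 0.0239] ang from +y toward -x deg 3.0 widths [0.043 0.037 0.032 0.028 0.023 0.023 0.022]
4.95
```

View pics/side_d.png

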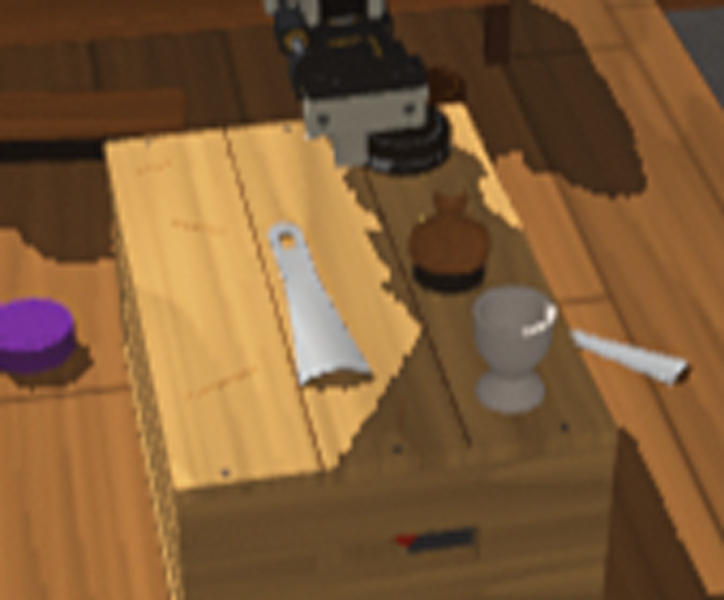

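send_rows(commands=[[0.72,[-0.08,0,0],[0,0,0]],[0.72,[-0.12,0,0],[0,0,0]],[0.72,[0,0,0.15],[0,0,0]],[1,[0,0,0.2],[0,0,0]],[1,[0,0,0.2],[0,0,0]],[1,[0,-0.1,0],[0,0,0]],[1,[0,-0.18,0],[0,0,0]],[1,[0,-0.18,0],[0,0,0]],[1,[0,-0.18,0],[0,0,0]],[1,[0,-0.18,0],[0,0,0]],[1,[0,-0.18,0],[0,0,0]],[1,[0,-0.18,0],[0,0,0]]])

```text
clock: 6.15
tool_pos: [0.4975, -0.1953, 0.3325]
orientation: [-178.5, 0.4, -88.3]
force: [1.7, 0.5, 0.6]
opening: 0.0002
```

```bash
cat > go.py <<'E'
from h import *
import sys
a=[float(v) for v in sys.argv[1:]]
o=sensors.get_obs(); 
print('pos',o['tool_pos'].round(4),o['orientation'].round(2),'F',o['force'].round(1),'op',round(float(o['opening']),4),'t',o['clock'])
print('shift units',((np.array(a[:3])-o['tool_pos'])/.25).round(3),'turn units',((rot([180,0,a[3]]) @ rot(o['orientation']).T) is not None) and (R.from_matrix(rot([180,0,a[3]])@rot(o['orientation']).T).as_rotvec(degrees=True)/360).round(4))
E
python3 go.py .512 -.2 .187 -87; python3 meas.py e | grep -E "black|high"|cut -c1-150; python3 horn.py
```

```text
pos [ 0.4975 -0.1953  0.3325] [-178.48    0.37  -88.28] F [1.7 0.5 0.6] op 0.0002 t 6.15
shift units [ 0.058 -0.019 -0.582] turn units [-0.0012  0.0042  0.0036]
  black [317, 214, 16, 12, 154] z med 0.203 max 0.208 rect [0.5957 0.107 ] [0.0413 0.0417] 14.0 [[0.5709999799728394, 0.12200000137090683], [0.5809999
  black [313, 222, 21, 11, 90] z med 0.198 max 0.206 rect [0.6283 0.1075] [0.0301 0.0567] 1.7 [[0.6119999885559082, 0.13500000536441803], [0.614000022
  black [230, 228, 17, 8, 74] z med 0.056 max 1.148 rect [ 0.7044 -0.1082] [0.016  0.0503] 1.5 [[0.6959999799728394, -0.08299999684095383], [0.6970000
  high [220, 187, 17, 21, 252] c [ 0.609 -0.171  0.228] zmax 0.244 lo [ 0.586 -0.194  0.195] hi [ 0.633 -0.146  0.244]
  high [263, 198, 19, 19, 248] c [ 0.608 -0.042  0.216] zmax 0.247 lo [ 0.574 -0.07   0.195] hi [ 0.625 -0.019  0.247]
  high [312, 211, 25, 20, 391] c [0.601 0.107 0.203] zmax 0.211 lo [0.561 0.074 0.195] hi [0.634 0.14  0.211]
  black [243, 152, 66, 22, 899] z med 0.433 max 0.947 rect [0.5496 0.1162] [0.1136 0.202 ] 86.8 [[0.4449999928474426, 0.06499999761581421], [0.6470000
  black [297, 196, 16, 7, 70] z med 0.188 max 0.198 rect [ 0.5908 -0.0826] [0.0277 0.0404] 79.7 [[0.5680000185966492, -0.09300000220537186], [0.607999
  high [295, 179, 20, 20, 248] c [ 0.596 -0.057  0.214] zmax 0.244 lo [ 0.573 -0.076  0.196] hi [ 0.624 -0.026  0.244]
  high [310, 201, 20, 22, 330] c [ 0.609 -0.172  0.227] zmax 0.24 lo [ 0.585 -0.196  0.197] hi [ 0.633 -0.144  0.24 ]
scene len 0.176 blade [ 0.5117 -0.1463] tip [0.5021 0.0295] ang from +y toward -x deg 3.1 widths [0.05  0.046 0.04  0.034 0.03  0.03  0.029]
side len 0.131 blade [0.4984 0.0469] tip [0.6276 0.0743] ang from +y toward -x deg -78.0 widths [0.077 0.089 0.063 0.052 0.053 0.052 0.026]
side len 0.170 blade [ 0.5085 -0.1463] tip [0.4997 0.0239] ang from +y toward -x deg 3.0 widths [0.044 0.037 0.032 0.028 0.023 0.023 0.022]
6.35
```

send_rows(commands=[[1,[0.058,-0.04,-0.1],[-0.0012,0.0042,0.0036]],[1,[0,0,-0.18],[0,0,0]],[1,[0,0,-0.15],[0,0,0]],[1,[0,0,-0.1],[0,0,0]],[1,[0,0,0],[0,0,0]],[1,[0,0,0],[0,0,0]]])

```text
clock: 6.95
tool_pos: [0.5138, -0.1985, 0.199]
orientation: [-179.7, -0.1, -86.6]
force: [0.2, 0.3, 1.5]
opening: 0.0007
```

```bash
python3 go.py .512 -.205 .186 -87
```

```text
pos [ 0.5138 -0.1985  0.199 ] [-1.7972e+02 -7.0000e-02 -8.6640e+01] F [0.2 0.3 1.5] op 0.0007 t 6.95
shift units [-0.007 -0.026 -0.052] turn units [ 0.0001  0.0008 -0.001 ]
```

send_rows(commands=[[1,[-0.006,-0.02,-0.035],[0,0,0]],[1,[0,0,-0.018],[0,0,0]],[1,[0,0,0],[0,0,0]],[1,[0,0,0],[0,0,0]]])

```text
clock: 7.35
tool_pos: [0.515, -0.203, 0.1896]
orientation: [-179.3, -0.1, -86.5]
force: [0.5, 0.1, 0.3]
opening: 0.0004
```

```bash
python3 go.py .512 -.205 .185 -87;  python3 - <<'E'
from h import *
cv2.imwrite('pics/fw.png',snapshot('wrist')['color'])
s=snapshot('side'); cv2.imwrite('pics/fs.png',cv2.resize(s['color'][120:300,180:400],None,fx=3,fy=3))
E
```

```text
pos [ 0.515  -0.203   0.1896] [-1.7929e+02 -1.5000e-01 -8.6500e+01] F [0.5 0.1 0.3] op 0.0004 t 7.35
shift units [-0.012 -0.008 -0.018] turn units [ 0.0003  0.002  -0.0014]
```

View pics/fw.png

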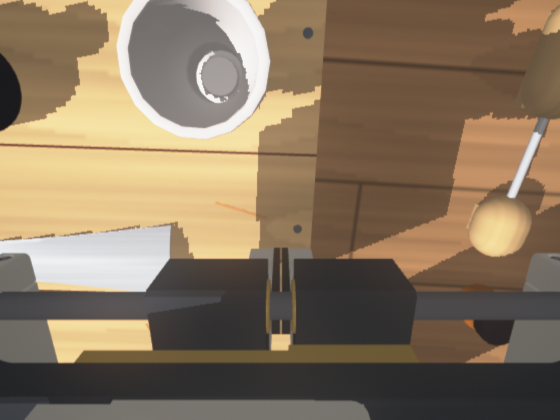

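View pics/fs.png

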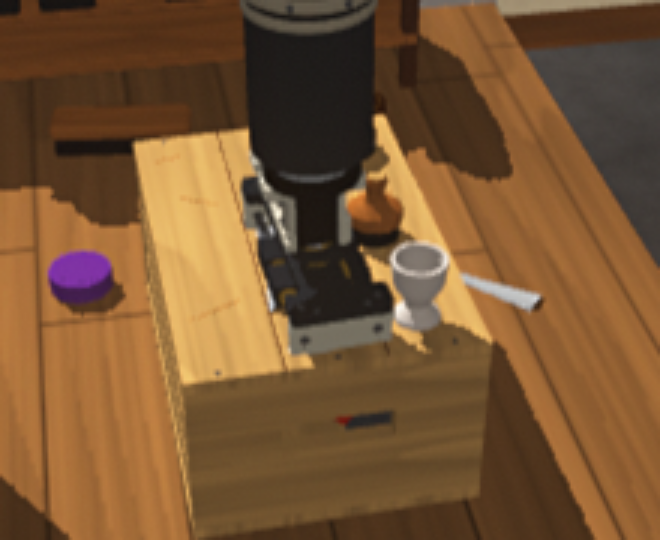

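send_rows(commands=[[1,[-0.012,0,-0.018],[0.0003,0.002,-0.0014]],[1,[-0.002,0.04,0],[0,0,0]],[1,[-0.002,0.04,0],[0,0,0]],[1,[-0.002,0.04,0],[0,0,0]],[1,[0,0,0],[0,0,0]]])

```text
clock: 7.95
tool_pos: [0.51, -0.1708, 0.185]
orientation: [179.9, 0.0, -87.1]
force: [-0.4, 0.0, 0.6]
opening: 0.0004
```

```bash
python3 go.py .5105 -.165 .185 -87;  python3 - <<'E'
from h import *
cv2.imwrite('pics/gw.png',snapshot('wrist')['color'])
E
python3 horn.py
```

```text
pos [ 0.51   -0.1708  0.185 ] [ 1.7994e+02  2.0000e-02 -8.7130e+01] F [-0.4  0.   0.6] op 0.0004 t 7.95
shift units [0.002 0.023 0.   ] turn units [-0.     -0.0002  0.0004]
scene len 0.176 blade [ 0.5119 -0.1462] tip [0.5017 0.0295] ang from +y toward -x deg 3.3 widths [0.051 0.046 0.041 0.034 0.032 0.031 0.029]
8.1
```

View pics/gw.png

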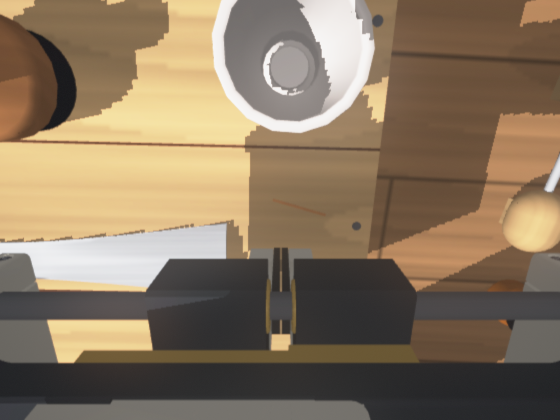

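send_rows(commands=[[1,[-0.002,0.04,0],[0,0,0]],[1,[-0.002,0.04,0],[0,0,0]],[1,[-0.002,0.04,0],[0,0,0]],[1,[-0.002,0.04,0],[0,0,0]],[1,[-0.002,0.04,0],[0,0,0]],[1,[-0.002,0.02,0],[0,0,0]],[1,[0,0,0],[0,0,0]]])

```text
clock: 8.8
tool_pos: [0.5067, -0.1123, 0.1851]
orientation: [180.0, -0.0, -87.2]
force: [-0.1, -0.9, -0.8]
opening: 0.0001
```

```bash
python3 go.py .5105 -.165 .185 -87;  python3 - <<'E'
from h import *
cv2.imwrite('pics/iw.png',snapshot('wrist')['color'])
s=snapshot('scene'); cv2.imwrite('pics/is.png',cv2.resize(s['color'][130:300,180:400],None,fx=3,fy=3))
E
python3 horn.py
```

```text
pos [ 0.5067 -0.1123  0.1851] [179.95  -0.   -87.15] F [-0.1 -0.9 -0.8] op 0.0001 t 8.8
shift units [ 0.015 -0.211 -0.001] turn units [ 0.     -0.0001  0.0004]
scene len 0.224 blade [ 0.5053 -0.1487] tip [0.5039 0.075 ] ang from +y toward -x deg 0.4 widths [0.053 0.06  0.049 0.042 0.035 0.031 0.03 ]
side len 0.094 blade [ 0.4835 -0.1063] tip [ 0.577  -0.0924] ang from +y toward -x deg -81.5 widths [0.061 0.045 0.045 0.036 0.036 0.034 0.032]
9.0
```

View pics/iw.png

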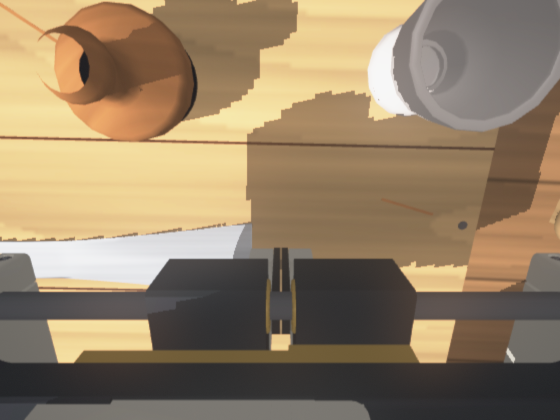

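View pics/is.png

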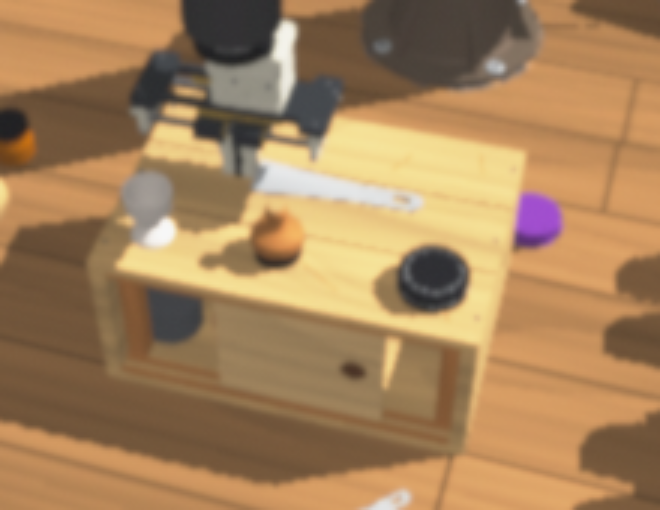

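The horn is moving along straight: its tip is near y≈0.07 and the blade end is against the finger at px (250,230) in the wrist view. I'll push on.

send_rows(commands=[[1,[-0.002,0.04,0],[0,0,0]],[1,[-0.002,0.04,0],[0,0,0]],[1,[-0.002,0.04,0],[0,0,0]],[1,[-0.002,0.04,0],[0,0,0]],[1,[-0.002,0.04,0],[0,0,0]],[1,[-0.002,0.03,0],[0,0,0]],[1,[0,0.01,0],[0,0,0]],[1,[0,0,0],[0,0,0]]])

```text
clock: 9.8
tool_pos: [0.5033, -0.0483, 0.185]
orientation: [179.9, -0.0, -87.2]
force: [0.5, -0.9, -0.1]
opening: 0.0002
```

```bash
python3 go.py .5105 -.165 .185 -87;  python3 - <<'E'
from h import *
cv2.imwrite('pics/jw.png',snapshot('wrist')['color'])
s=snapshot('scene'); cv2.imwrite('pics/js.png',cv2.resize(s['color'][130:300,180:400],None,fx=3,fy=3))
E
python3 horn.py
```

```text
pos [ 0.5033 -0.0483  0.185 ] [ 1.7994e+02 -2.0000e-02 -8.7250e+01] F [ 0.5 -0.9 -0.1] op 0.0002 t 9.8
shift units [ 0.029 -0.467 -0.   ] turn units [ 0.0001 -0.0002  0.0007]
scene len 0.194 blade [ 0.5047 -0.0568] tip [0.4981 0.1377] ang from +y toward -x deg 2.0 widths [0.059 0.05  0.044 0.037 0.031 0.03  0.029]
side len 0.095 blade [ 0.4819 -0.0381] tip [ 0.5753 -0.0184] ang from +y toward -x deg -78.1 widths [0.077 0.055 0.051 0.039 0.039 0.039 0.037]
10.0
```

View pics/js.png

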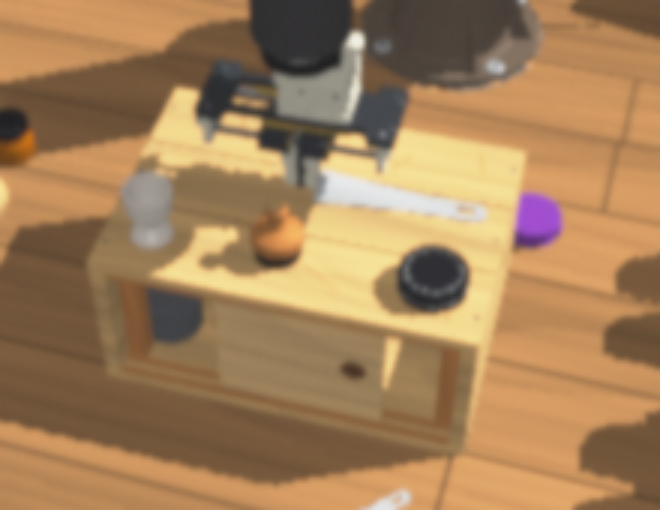

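View pics/jw.png

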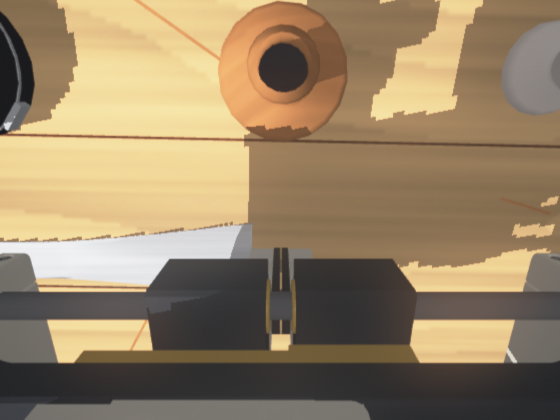

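send_rows(commands=[[1,[-0.002,0.04,0],[0,0,0]],[1,[-0.002,0.04,0],[0,0,0]],[1,[-0.002,0.04,0],[0,0,0]],[1,[-0.002,0.04,0],[0,0,0]],[1,[-0.002,0.03,0],[0,0,0]],[1,[0,0.01,0],[0,0,0]],[1,[0,0,0],[0,0,0]]])

```text
clock: 10.7
tool_pos: [0.5005, 0.0049, 0.185]
orientation: [179.9, -0.0, -87.3]
force: [0.6, -1.2, 1.1]
opening: 0.0005
```

```bash
python3 go.py .5105 -.165 .185 -87;  python3 - <<'E'
from h import *
s=snapshot('scene'); cv2.imwrite('pics/ks.png',cv2.resize(s['color'][150:260,250:390],None,fx=5,fy=5,interpolation=cv2.INTER_CUBIC))
print(proj(s,[.497,.159,.18]),proj(s,[.495,.199,.18]))
E
python3 horn.py
```

```text
pos [0.5005 0.0049 0.185 ] [ 1.7993e+02 -3.0000e-02 -8.7350e+01] F [ 0.6 -1.2  1.1] op 0.0005 t 10.7
shift units [ 0.04  -0.679  0.   ] turn units [ 0.0001 -0.0002  0.001 ]
[349.24939667 203.94491195] [362.96831888 206.32557179]
scene len 0.191 blade [ 5.078e-01 -5.000e-04] tip [0.4851 0.19  ] ang from +y toward -x deg 6.8 widths [0.058 0.051 0.043 0.035 0.032 0.053 0.069]
side len 0.099 blade [0.4752 0.026 ] tip [0.575  0.0405] ang from +y toward -x deg -81.7 widths [0.058 0.076 0.051 0.043 0.045 0.039 0.018]
10.85
```

View pics/ks.png

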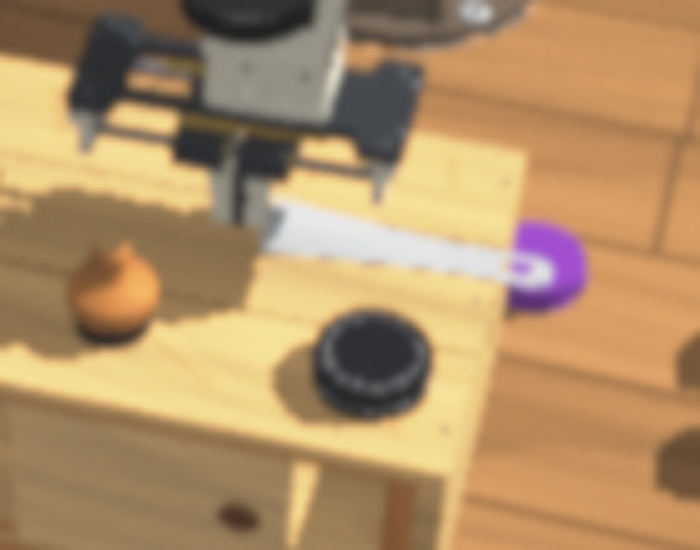

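Tip at scene px (360.6, 204), edge at (350.6, 202): about 29 mm out, which matches the finger position. About 11 mm to go.

send_rows(commands=[[1,[-0.001,0.024,0],[0,0,0]],[1,[-0.001,0.014,0],[0,0,0]],[1,[0,0.005,0],[0,0,0]],[1,[0,0,0],[0,0,0]],[1,[0,0,0],[0,0,0]]])

```text
clock: 11.35
tool_pos: [0.5, 0.0151, 0.1849]
orientation: [179.9, -0.0, -87.5]
force: [-0.5, -1.2, -0.2]
opening: 0.0001
```

send_rows(commands=[[1,[0,-0.1,0],[0,0,0]],[1,[0,-0.12,0],[0,0,0]],[1,[0,0,0.15],[0,0,0]],[1,[0,0,0.2],[0,0,0]],[1,[0,-0.15,0.2],[0,0,0]],[1,[0,-0.2,0],[0,0,0]],[1,[0,-0.2,0],[0,0,0]],[1,[0,-0.2,0],[0,0,0]],[1,[0,-0.2,0],[0,0,0]],[1,[0,0,0],[0,0,0]]])

```text
clock: 12.35
tool_pos: [0.4985, -0.2771, 0.3187]
orientation: [-179.9, -0.2, -87.2]
force: [-0.1, 0.3, -0.9]
opening: 0.0006
```

```bash
python3 meas.py z | grep -E "rect|high"|cut -c1-130; python3 horn.py; python3 go.py .5 -.2 .3 -87; python3 - <<'E'
from h import *
for n in('scene','side'):
    s=snapshot(n); print(n)
    for p in([.497,.159,.18],[.495,.189,.1815],[.495,.199,.1815],[.495,.209,.1815]): print(proj(s,p).round(1))
    a=proj(s,[.52,.15,.18]).astype(int); cv2.imwrite(f'pics/f_{n}.png',cv2.resize(s['color'][a[1]-35:a[1]+35,a[0]-45:a[0]+45],None,fx=8,fy=8,interpolation=cv2.INTER_CUBIC)); print('crop0',a-[45,35])
E
```

```text
scene top z 0.1808131590218553 rect ((0.5268039703369141, -0.013234555721282959), (0.26699450612068176, 0.4158419668674469), 1.374
  horn [220, 187, 19, 26, 378] z med 0.220 max 1.148 rect [ 0.5841 -0.1845] [0.1057 0.0514] 23.7 [[0.5249999761581421, -0.18199999
  horn [305, 190, 59, 21, 507] z med 0.185 max 1.148 rect [0.4987 0.1128] [0.0523 0.1725] 1.0 [[0.47099998593330383, 0.19900000095
  black [317, 214, 16, 12, 154] z med 0.203 max 1.148 rect [0.5957 0.107 ] [0.0413 0.0417] 14.0 [[0.5709999799728394, 0.1220000013
  black [313, 222, 21, 11, 88] z med 0.197 max 1.148 rect [0.6283 0.1075] [0.0301 0.0567] 1.7 [[0.6119999885559082, 0.135000005364
  black [230, 228, 17, 8, 74] z med 0.055 max 0.061 rect [ 0.7043 -0.1082] [0.0155 0.0501] 2.3 [[0.6959999799728394, -0.0829999968
  high [220, 187, 17, 20, 249] c [ 0.609 -0.17   0.229] zmax 0.244 lo [ 0.587 -0.193  0.195] hi [ 0.634 -0.145  0.244]
  high [263, 198, 19, 19, 248] c [ 0.607 -0.042  0.216] zmax 0.246 lo [ 0.576 -0.071  0.195] hi [ 0.626 -0.02   0.246]
  high [312, 211, 25, 21, 385] c [0.601 0.107 0.203] zmax 0.208 lo [0.563 0.
[... 960 characters left out ...]
 [ 0.609 -0.173  0.226] zmax 0.242 lo [ 0.585 -0.198  0.197] hi [ 0.632 -0.146  0.242]
scene len 0.173 blade [0.503  0.0267] tip [0.4917 0.1994] ang from +y toward -x deg 3.8 widths [0.051 0.047 0.04  0.034 0.031 0.069 0.028]
side len 0.187 blade [0.4836 0.0265] tip [0.5066 0.2124] ang from +y toward -x deg -7.1 widths [0.021 0.019 0.016 0.025 0.039 0.04  0.031]
12.55
pos [ 0.4992 -0.2719  0.3193] [-1.7985e+02 -1.3000e-01 -8.6910e+01] F [ 0.6 -0.  -0. ] op 0.0006 t 12.55
shift units [ 0.003  0.288 -0.077] turn units [ 0.0003  0.0004 -0.0002]
scene
[349.2 203.9]
[359.6 205.3]
[363. 206.]
[366.5 206.7]
crop0 [299 173]
side
[258.  163.2]
[256.  157.9]
[255.6 156.3]
[255.2 154.7]
crop0 [220 128]
```

View pics/f_scene.png

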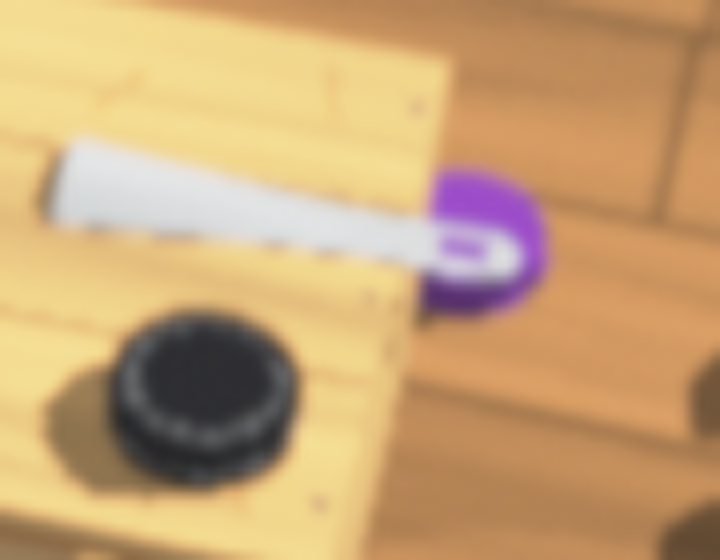

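View pics/f_side.png

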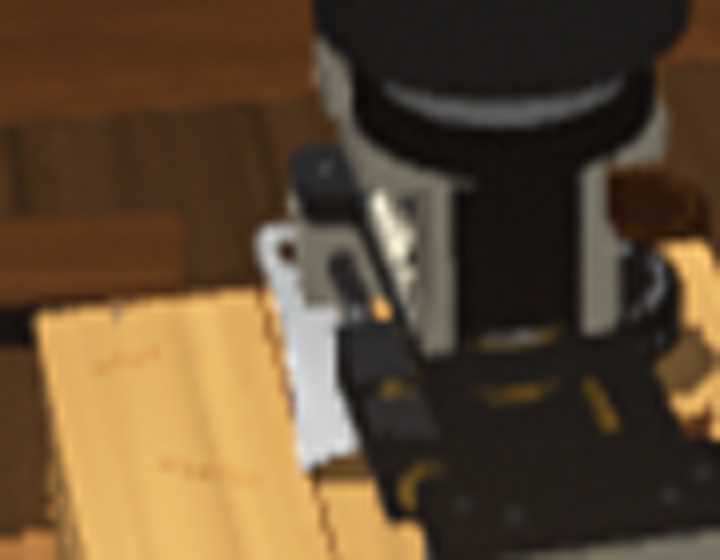

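send_rows(commands=[[1,[-0.05,-0.18,0.05],[0,0,0]],[1,[-0.05,-0.18,0.05],[0,0,0]],[1,[-0.05,-0.18,0.05],[0,0,0]],[1,[0,-0.18,0.05],[0,0,0]],[1,[0,0,0],[0,0,0]]])

```text
clock: 13.15
tool_pos: [0.4642, -0.4485, 0.3729]
orientation: [-179.7, -0.2, -85.8]
force: [0.6, -0.4, 0.1]
opening: 0.0004
```

```bash
python3 - <<'E'
from h import *
for n in('scene','side'):
    s=snapshot(n); P=pts(s)
    a=proj(s,[.52,.15,.18]).astype(int); cv2.imwrite(f'pics/g_{n}.png',cv2.resize(s['color'][a[1]-35:a[1]+35,a[0]-45:a[0]+45],None,fx=8,fy=8,interpolation=cv2.INTER_CUBIC)); print(n,'crop0',a-[45,35])
    z=P[...,2]; top=(abs(z-.18)<.006)&(abs(P[...,0]-.52)<.15)&(abs(P[...,1])<.3)
    for lo in np.arange(.40,.65,.03):
        q=P[top&(P[...,0]>lo)&(P[...,0]<lo+.03)]; print('%.3f max y %.4f min y %.4f'%(lo+.015,q[:,1].max(),q[:,1].min()))
E
python3 horn.py
```

```text
scene crop0 [299 173]
0.415 max y 0.1567 min y -0.2224
0.445 max y 0.1572 min y -0.2226
0.475 max y 0.1976 min y -0.2224
0.505 max y 0.1990 min y -0.2217
0.535 max y 0.1601 min y -0.2193
0.565 max y 0.1607 min y -0.2185
0.595 max y 0.1616 min y -0.2194
0.625 max y 0.1621 min y -0.2187
0.655 max y 0.1624 min y -0.2173
side crop0 [220 128]
0.415 max y 0.1564 min y -0.2259
0.445 max y 0.1584 min y -0.2256
0.475 max y 0.1589 min y -0.2240
scene len 0.173 blade [0.5034 0.0267] tip [0.4913 0.1994] ang from +y toward -x deg 4.0 widths [0.051 0.046 0.04  0.034 0.03  0.069 0.029]
side len 0.250 blade [ 0.5179 -0.05  ] tip [0.4779 0.1972] ang from +y toward -x deg 9.2 widths [0.016 0.025 0.034 0.037 0.014 0.009 0.01 ]
13.35Traceback (most recent call last):
  File "<stdin>", line 7, in <module>
    return umr_maximum(a, axis, None, out, keepdims, initial, where)
ValueError: zero-size array to reduction operation maximum which has no identity
```

View pics/g_side.png

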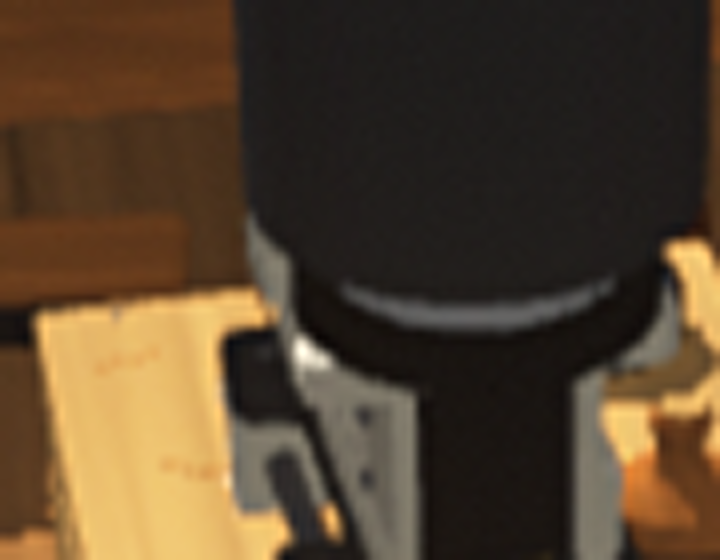

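```bash
python3 - <<'E'
from h import *
import pickle
s=pickle.load(open('side0.pkl','rb'))
print('tip',cast(s,268/8+220-.5,222/8+128-.5,.1815),'edge',cast(s,258/8+220-.5,289/8+128-.5,.18),cast(s,36/8+220-.5,311/8+128-.5,.18))
print(sensors.get_obs()['force'],sensors.get_obs()['clock']); 
E
```

```text
tip [0.48780095 0.20692031 0.1815    ] edge [0.4779929  0.15981392 0.18      ] [0.3931989  0.15905182 0.18      ]
[-0.09094922  0.18763821  0.6206538 ] 13.35
```

The scene depth gives about 39 mm out and the finger position about 38 mm, but the blurry side pixel gives about 46 mm. I'll settle it with the wrist camera from above.

send_rows(commands=[[1,[0,0.1,0.1],[0,0,0]],[1,[-0.01,0.19,0],[0,0,0]],[1,[-0.01,0.19,0],[0,0,0]],[1,[-0.01,0.19,0],[0,0,0]],[1,[-0.01,0.19,0],[0,0,0]],[1,[-0.01,0.19,0],[0,0,0]],[1,[-0.01,0.19,0],[0,0,0]],[1,[-0.01,0.19,0],[0,0,0]],[1,[-0.01,0.19,0],[0,0,0]],[1,[-0.01,0.19,0],[0,0,0]],[1,[-0.01,0.19,0],[0,0,0]],[1,[-0.01,0.19,0],[0,0,0]]])

```text
clock: 14.55
tool_pos: [0.4257, 0.1288, 0.3958]
orientation: [-179.4, 0.4, -84.4]
force: [1.3, 0.5, -0.1]
opening: 0.0005
```

send_rows(commands=[[1,[0,0.19,0],[0,0,0]],[1,[0,0.15,0],[0,0,0]],[1,[0,0,0],[0,0,0]],[1,[0,0,0],[0,0,0]],[1,[0,0,0],[0,0,0]]])

```text
clock: 15.05
tool_pos: [0.4174, 0.225, 0.3956]
orientation: [-179.4, 0.5, -83.3]
force: [0.3, -0.5, -1.0]
opening: 0.0006
```

```bash
python3 go.py .42 .18 .38 -87; python3 - <<'E'
from h import *
import pickle
s=snapshot('wrist'); pickle.dump(s,open('w.pkl','wb')); cv2.imwrite('pics/mw.png',s['color']); print(s['xyz'])
s=snapshot('side'); cv2.imwrite('pics/ms.png',cv2.resize(s['color'][130:230,200:350],None,fx=5,fy=5))
E
python3 horn.py
```

```text
pos [0.4174 0.225  0.3956] [-179.37    0.51  -83.33] F [ 0.3 -0.5 -1. ] op 0.0006 t 15.05
shift units [ 0.011 -0.18  -0.062] turn units [-0.0016  0.0016 -0.0102]
[0.49799589 0.23213928 0.55443872]
scene len 0.173 blade [0.5029 0.0267] tip [0.4915 0.1994] ang from +y toward -x deg 3.8 widths [0.05  0.047 0.041 0.034 0.031 0.069 0.028]
side len 0.169 blade [0.4992 0.0274] tip [0.4913 0.1964] ang from +y toward -x deg 2.7 widths [0.043 0.036 0.03  0.026 0.024 0.024 0.023]
15.25
```

View pics/mw.png

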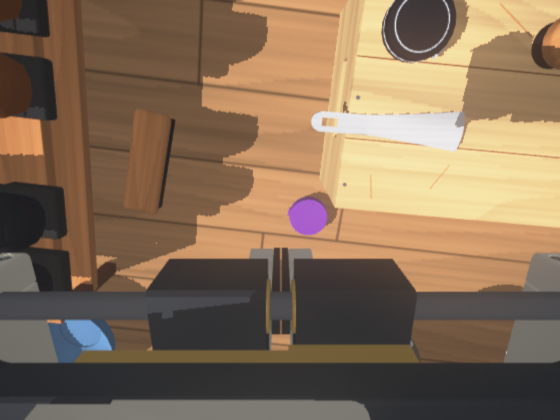

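View pics/ms.png

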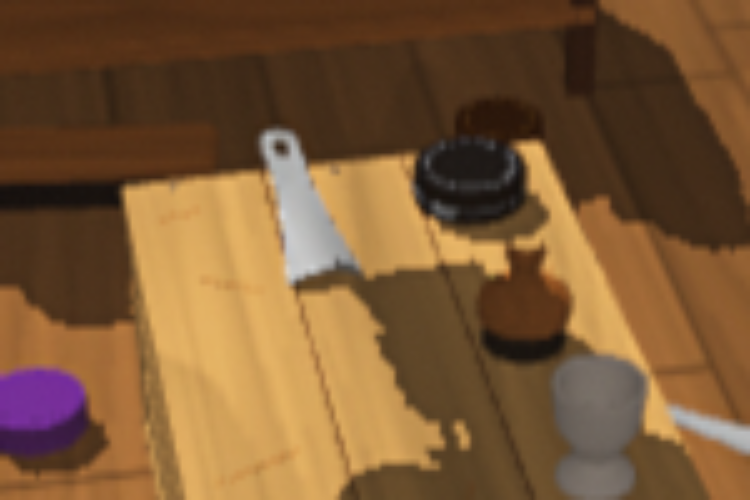

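With the side view clear, the tip is at y=0.196 and the edge at 0.159, so about 38 mm is out. In the wrist view, tip (313,121) against edge (345,121) gives about 36 mm. All items are standing, so I'll hand in.

```bash
python3 -c "
from h import *
print(order.close_job())"
```

```text
the job is handed in; nothing more can be done
None
```

I pushed the black tin about 9 cm to the far side of the crate top. I then pushed the shoe horn from its blade end until its handle stuck out past the crate's end. The job was handed in at about 15 s of the 54 s allowed; no verdict is reported.

**Shoe horn:** the handle sticks out about 38 mm (target 30–50). It lies about 1–3° off square to the edge, well inside the 0.2 rad (11°) limit.

**Tin:** it stands flat about 10 cm from the horn's centre line, against the 57 mm needed.

**Everything else:** the egg cup and round brush measured in the same place as at the start, to within about 1–2 mm. The bench items were not measured again; nothing looked disturbed in the pictures. The arm was clear of everything at the end.

**Checks that disagreed:** one reading from a half-hidden side picture, taken by eye, gave 46 mm of handle. The other checks gave about 36–40 mm:
- the scene camera's depth and outline;
- the finger's position;
- the wrist view;
- a later clear side view.

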